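# Open the paddle-latched damp cupboard

### The arm

A 6-joint arm with a two-finger parallel gripper is mounted at the origin on a cart in front of the work surface, level with it; the furniture and walls round the work are solid. World frame = base frame: x ahead of the robot, y to its left, z up, the work surface at z = 0. Lengths are in m, angles in rad, forces in N, time in s.
With the tool pointing down it reaches from about 0.425 to 0.95 m from the base axis. Payload 3.5 kg.
Tool frame: the origin (TCP) lies on the mounting face of the last link; the fingertips stand 173 mm ahead of it and the grasp point (between the pads) lies arm.pinch_z ahead of it (arm.pinch_z is the distance from the TCP to the grasp point, in m); z points along the fingers, y is the line along which they close (so a half turn about z gives the same grasp; the last joint's range is limited). The gripper opens to 85 mm and grips with 20 to 120 N. Pads are 22 mm wide; open, the fingers measure 114 mm over their backs; the gripper's body (76 mm by 85 mm) begins 54 mm behind the grasp point. The pads swing forward as they close: fully open they stand 13 mm farther back than shut.
Start: joints at [-1.466, 0.286, 1.577, -0, 1.279, -0.15], TCP at [0.17, -0.653, 0.405] pointing down, gripper open.
Joint ranges: [-2.77, 2.77], [-0.9, 2.22], [0.21, 2.48], [-1.53, 4.67], [0.24, 2.81], [-2.84, 2.84]. Speed limits (rad/s): [2.79, 2.79, 3.14, 3.14, 3.14, 3.14].

### API

Orientations are given as a 3x3 rotation matrix whose columns are the frame's x, y, z axes.
In Python, from station import arm gives the robot as it stands.
- The arm moves only by the tool step_arm, never from a script. Its argument "moves" is a list that holds one entry, the list of rows, each a list of 4 numbers: the shift along the tool's x, y, z in mm, then the turn about the tool's z in degrees. In form: [[[dx, dy, dz, twist], ...]]. A call has 1 to 8 rows; each row shifts and turns the commanded pose from where the row before left it, along the tool's axes as they then stand; what a row does not reach is not made up. A row lasts 1/10 s, in which the tool goes at most 50 mm and 8.59 degrees, less where a joint would pass 70% of its speed; a pose out of reach is approached as far as the arm can. A call with a gripper value outside its range is refused whole. "jaw" is the opening, from -1 (shut) to 1 (fully open), set as the call begins (left out, the last holds). The fingers move at their own pace and stop on an object; "squeeze" is the grip in N (left out, the last holds). Time passes only in rows, so rows that do not move let the fingers close. It gives the time, the measured TCP pose, the force, the opening and the grip force at its end, in the units of the state.
- arm.sense(): the state, without advancing time (a new reading comes with each control period).
- arm.grab_frame(name): name is "scene" or "top" or "wrist"; returns a dict with "color" (420x560x3 uint8, red, green, blue), "range_z" (420x560 float32, m along the optical axis (not along the pixel's ray), 0 where there is no reading), "mtx" (3x3 intrinsics, pixels), "origin" and "rotation" of the camera in the world. Camera axes: x right, y down, z forward; pixel columns grow to the right and rows downward; lengths in m; the calibration is good to about 2 mm. A picture is of the moment at which its call begins.
- arm.job_done(): hands the job in; it is judged then, once.
Trained networks look in the newest picture that a camera, given by its name, has taken for a name from the list of things; names that differ only in an ending like _2 or _b are one class to them, and where a whole thing is asked for, a point or a joint stands for the part that bears it (a point fixed in the world has none). Each returns a list of dicts, best first, with "confidence" (0 to 1); they miss things now and then, are a little off and sometimes report something else, mostly with a low value. They report only what shows in the picture. A call takes as long as a camera call.
- arm.search_frame(label, camera): "rect" ([left, top, right, bottom] in pixels, round what is visible of it).
- arm.masks_of(label, camera): "pixels" (420x560 bool, what is visible of it) and "rect" ([left, top, right, bottom] in pixels, round what is visible of it).
The state is a dict: "t": time; "q": joint angles; "qvel": joint speeds; "joint_efforts": joint torques, N m; "tcp_pos": TCP position; "ee_rot": TCP orientation; "ft_force": force on the tool from outside, world axes, zero at the start; "moment": the same for the moment, N m; "grip_width": finger opening in m; "gripper_force": force on a finger pad.
Only numpy, scipy, OpenCV 4.12 (cv2) and the standard library are available. Lean on these libraries where they do the work, as an engineer would, in place of code of your own. Each camera call takes 0.05 s, during which the arm holds its last target. There are 200 camera calls.

### The job

Open the little green damp cupboard so that the casts inside can be reached: lift its black paddle handle until you feel it come softly against its stop (the hidden pawl is then out of its keeper, at a height that differs each time), neither forcing it on past that point nor pulling at the door before it, and with the paddle held up swing the door wide open, to nearly a right angle. Then let go so that the paddle springs back down, and leave the door open and everything else on the table and in the cupboard where it stands.

Things in the scene. Friction and masses are not known exactly. Their poses are not given: they have to be found in the camera images.
- cupboard: Small green sheet-steel cupboard fixed on the table, 110 deep (x) x 200 wide (y) x 200 high (z) mm. Origin: centre of its underside. x points to its back, y to its hinge side (left as the robot sees it), z up; the door is on its -x face. Seen from above it may be turned by up to 0.3 rad.
- door (a joint): Door angle, rad: 0 shut, grows as it swings out towards the robot (clockwise seen from above), stop at 1.75. Hinge friction of about 0.12 N m keeps it where it is left. The door is 4 mm thick, 194 mm wide, from 16 to 198 mm above the table. While latched it gives only 2 mm; it must turn 0.18 rad before the lowered paddle's pawl no longer meets the keeper.
- door_hinge (a point): Point on the vertical hinge axis of the door, 178 mm above the table. The point turns with the door: its x points square through the door into the cupboard, y from the free edge to the hinge, z up.
- door_edge (a point): Free vertical edge of the door, 194 mm from the hinge axis, 178 mm above the table.
- paddle (a joint): Paddle angle, rad: 0 at rest (sloping 30 degrees down from its pivot, away from the door), grows as its free end is lifted; end at 1.15. It draws the pawl down 22 mm per rad. A spring returns it: about 2 N at the free end, rising to 4 N. The pawl leaves its keeper at 0.06 to 0.85 rad (differs each time) and 0.06 rad later meets a sprung buffer, the soft stop.
- paddle_pivot (a point): Middle of the paddle's horizontal pivot, parallel to the door's face, 18 mm in front of the door's mid-plane, 130 mm from the hinge axis, 178 mm above the table.
- paddle_grip (a point): Middle of the thick lip at the paddle's free end, 80 mm from the pivot. The lip is 36 mm long along the pivot axis (its end faces can be pinched from above, free air at both sides and below) and 14 x 14 mm thick; the plate from lip to pivot is 34 mm wide, 5 mm thick. At rest it is 87 mm in front of the door and 138 mm above the table. Pinched, it can turn between the fingers.
- pawl: Steel pawl behind the door, origin at its centre; goes down as the paddle is lifted. At the soft stop the force at the paddle's lip, till then steady within 1 N (spring plus up to 3 N of drag in a pinch), rises 0.6 to 0.8 N per mm. It may bear on keeper or stop with at most 24 N: 6 N of rise at the lip, 8 mm past first touch; 2 N of rise is enough. The stop acts only with the door nearly shut.
- damp_bear: Brown damp clay bear, 62x66x87 mm, standing in the cupboard; origin under its middle.
- damp_bird: Pale clay bird, 75x68x98 mm, standing in the cupboard; origin under its middle.
- tape_roll: Roll of masking tape, 110x104x24 mm, lying on the table; origin under its middle.
- mould_a1: Plaster mould half, 105x88x47 mm, on the table; origin under its middle.

How it is judged:
By the outcome, as a careful person would: the job done as asked, in the order asked, and still so for the second after the job is handed in, with the robot touching nothing.
It also fails if it takes over 64 s, if anything falls off the work surface, if the arm or the gripper's body presses on something with over 40 N, if the wrist force passes 120 N, or if a joint passes its speed limit or range.

## Working session

There is one attempt and no reset: what is moved stays moved. The work goes in short steps, Python scripts to look and compute and a tool call to move; the robot and the scene stay as the last step left them, time stands still between calls to the robot, and variables do not carry over. Pictures are saved under pics/ and viewed, at most 10 in all, crops included, and the job is handed in when it is done.

Besides the shell and the picture viewer there is one more tool, called as name(argument=value, ...) on one line, values as JSON. step_arm: Moves the arm, as the interface text tells. Its arguments: {"type":"object","properties":{"moves":{"type":"array","items":{"type":"array","items":{"type":"array","items":{"type":"number"}}}},"jaw":{"type":"number"},"squeeze":{"type":"number"}},"required":["moves"]}

```bash
mkdir -p pics; ls; python3 - <<'E'
from station import arm
import cv2,numpy as np
s=arm.sense();print(s['t'],s['tcp_pos'],np.round(s['ee_rot'],3).tolist(),arm.pinch_z,s['grip_width'])
ims=[]
for c in ["scene","top"]:
    f=arm.grab_frame(c);np.savez(f'{c}.npz',**f);ims.append(f['color'])
    print(c,f['origin'],np.round(f['rotation'],3).tolist())
    for l in ["cupboard","door","paddle","tape_roll","mould_a1"]:
        for d in arm.masks_of(l,c)[:2]:
            m=d['pixels']&(f['range_z']>0);v,u=np.nonzero(m);z=f['range_z'][m]
            K=f['mtx'];P=np.c_[(u-K[0,2])/K[0,0]*z,(v-K[1,2])/K[1,1]*z,z]@f['rotation'].T+f['origin']
            print(l,round(d['confidence'],2),[int(x) for x in d['rect']],m.sum(),np.round(np.percentile(P,[2,50,98],axis=0),3).tolist() if len(P) else '')
            np.savez(f'm_{c}_{l}.npz',P=P) if d['confidence']>.5 else 0
    cv2.imwrite(f'pics/{c}0.png',f['color'][:,:,::-1])
E
```

```text
pics
0.0 [ 0.17013249 -0.6529584   0.4033292 ] [[0.968, 0.252, -0.0], [0.252, -0.968, 0.002], [0.0, -0.002, -1.0]] 0.1547 0.0856255637733911
scene [0.04550546 0.74469563 0.61186878] [[-0.773, -0.321, 0.548], [-0.635, 0.367, -0.68], [0.017, -0.873, -0.487]]
cupboard 0.83 [234, 153, 332, 255] 6251 [[0.558, -0.101, 0.02], [0.629, 0.043, 0.142], [0.731, 0.092, 0.202]]
door 0.74 [267, 168, 331, 248] 2810 [[0.546, -0.102, 0.023], [0.621, -0.01, 0.122], [0.625, 0.081, 0.198]]
paddle 0.68 [301, 177, 330, 209] 331 [[0.531, -0.065, 0.136], [0.567, -0.044, 0.159], [0.606, -0.03, 0.185]]
tape_roll 0.9 [358, 219, 402, 244] 766 [[0.394, -0.248, 0.0], [0.443, -0.194, 0.019], [0.49, -0.147, 0.027]]
mould_a1 0.71 [155, 261, 219, 316] 1858 [[0.601, 0.28, 0.007], [0.643, 0.33, 0.039], [0.701, 0.366, 0.045]]
top [0.0516473  0.21502226 0.86020977] [[-0.312, -0.762, 0.568], [-0.95, 0.259, -0.175], [-0.014, -0.594, -0.804]]
cupboard 0.67 [242, 128, 332, 229] 6590 [[0.549, -0.106, 0.025], [0.624, -0.001, 0.182], [0.731, 0.09, 0.203]]
door 0.6 [258, 160, 332, 226] 3320 [[0.537, -0.105, 0.026], [0.62, -0.012, 0.142], [0.624, 0.08, 0.199]]
paddle 0.74 [304, 174, 330, 213] 532 [[0.53, -0.064, 0.14], [0.569, -0.047, 0.161], [0.607, -0.031, 0.186]]
tape_roll 0.71 [362, 230, 401, 265] 588 [[0.407, -0.244, 0.002], [0.464, -0.176, 0.024], [0.493, -0.148, 0.028]]
mould_a1 0.84 [150, 214, 194, 262] 1376 [[0.599, 0.278, 0.009], [0.642, 0.322, 0.041], [0.701, 0.362, 0.046]]
```

View pics/scene0.png

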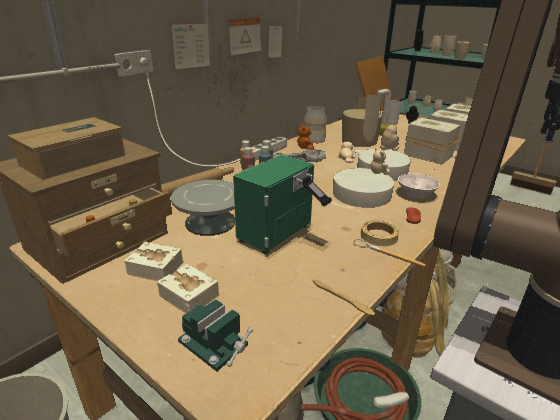

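View pics/top0.png

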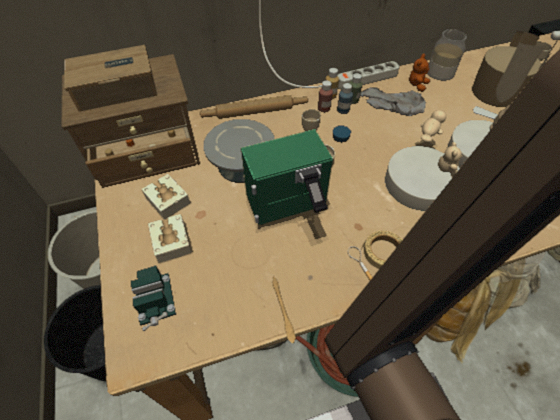

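```bash
python3 - <<'E'
import numpy as np
for c in ["scene","top"]:
    D=np.load(f'm_{c}_door.npz')['P'];Q=np.load(f'm_{c}_paddle.npz')['P'];C=np.load(f'm_{c}_cupboard.npz')['P']
    m=(D[:,2]>.03)&(D[:,2]<.19)&(D[:,0]>.605)
    for _ in range(4):
        p=np.polyfit(D[m,1],D[m,0],1);r=D[:,0]-np.polyval(p,D[:,1]);m=(abs(r)<.004)&(D[:,2]>.03)&(D[:,2]<.19)
    print(c,'door x=%.4f %+.4f y'%(p[1],p[0]),m.sum(),'y range',np.percentile(D[m,1],[.5,99.5]))
    n=np.array([1,-p[0]])/np.hypot(1,p[0])  # into cupboard
    yd=np.array([-n[1],n[0]])
    d=(Q[:,:2]-[p[1],0])@n; l=Q[:,:2]@yd
    for a,b in [(-.11,-.09),(-.09,-.08),(-.08,-.07),(-.06,-.04),(-.04,-.025),(-.025,0)]:
        k=(d>a)&(d<b)
        if k.sum()>5: print(a,k.sum(),np.percentile(l[k],[3,97]).round(4),np.percentile(Q[k,2],[3,50,97]).round(4))
    print('d',np.percentile(d,[1,99]).round(4),'n',n,'yd',yd)
    T=C[abs(C[:,2]-.2)<.004];l=T[:,:2]@yd;d=(T[:,:2]-[p[1],0])@n;print('top l',np.percentile(l,[1,99]),'d',np.percentile(d,[1,99]))
E
```

```text
scene door x=0.6216 -0.0146 y 2096 y range [-0.10729931  0.08393139]
-0.11 18 [-0.0691 -0.0385] [0.1366 0.1407 0.1453]
-0.09 41 [-0.0692 -0.0387] [0.1349 0.1446 0.1483]
-0.08 42 [-0.0716 -0.0382] [0.1426 0.1475 0.1513]
-0.06 79 [-0.0723 -0.0397] [0.1554 0.1625 0.1693]
-0.04 61 [-0.0724 -0.038 ] [0.1667 0.1726 0.1773]
-0.025 45 [-0.0706 -0.0399] [0.1759 0.1817 0.1863]
d [-0.0916 -0.0148] n [0.99989292 0.01463384] yd [-0.01463384  0.99989292]
top l [-0.11346794  0.08015466] d [-0.00080217  0.11308956]
top door x=0.6206 -0.0174 y 2283 y range [-0.10908041  0.08273039]
-0.11 23 [-0.0705 -0.0441] [0.1379 0.1416 0.1457]
-0.09 58 [-0.0734 -0.0404] [0.1414 0.1452 0.1478]
-0.08 62 [-0.0732 -0.0416] [0.1433 0.1478 0.1531]
-0.06 135 [-0.0734 -0.0409] [0.1561 0.163  0.1686]
-0.04 95 [-0.0727 -0.0414] [0.168  0.173  0.1774]
-0.025 85 [-0.0747 -0.0414] [0.1743 0.1818 0.1864]
d [-0.0915 -0.0062] n [0.99984816 0.01742556] yd [-0.01742556  0.99984816]
top l [-0.11964311  0.07678537] d [-0.00051363  0.11382386]
```

step_arm(moves=[[[20,-45,0,0],[20,-45,0,0],[20,-45,0,0],[20,-45,0,0],[20,-45,0,0],[20,-45,0,0],[20,-45,0,0],[20,-45,0,0]]])

```text
t: 1.4
tcp_pos: [0.2341, -0.2626, 0.4048]
ee_rot: [[0.968, 0.251, 0.001], [0.251, -0.968, -0.001], [0.0, 0.001, -1.0]]
ft_force: [0.5, 1.1, 1.1]
grip_width: 0.0857
gripper_force: 0.0
```

step_arm(moves=[[[42,-15,0,0],[42,-15,0,0],[42,-15,0,0],[42,-15,0,0],[42,-15,0,0],[42,-15,0,0],[42,-15,0,0],[42,-15,0,0]]])

```text
t: 2.2
tcp_pos: [0.5305, -0.0621, 0.405]
ee_rot: [[0.968, 0.253, 0.001], [0.253, -0.968, -0.0], [0.001, 0.001, -1.0]]
ft_force: [0.3, -0.6, 0.4]
grip_width: 0.0852
gripper_force: 0.0
```

step_arm(moves=[[[0,0,0,-8.5],[0,0,0,-8.5],[0,0,0,-8.5],[0,0,0,-8.5],[0,0,0,-8.5],[0,0,0,-8.5],[0,0,0,-8.5],[0,0,0,-8.5]]])

```text
t: 3.0
tcp_pos: [0.5291, -0.0636, 0.4049]
ee_rot: [[0.123, 0.992, 0.0], [0.992, -0.123, -0.0], [-0.0, 0.0, -1.0]]
ft_force: [-0.5, -1.1, 0.1]
grip_width: 0.0856
gripper_force: 0.0
```

step_arm(moves=[[[0,0,0,-8.5],[0,0,0,-8.5],[0,0,0,-8.5],[0,0,0,-8.5],[0,0,0,-8.5],[0,0,0,-8.5],[0,0,0,-8.5],[0,0,0,-8.5]]])

```text
t: 3.8
tcp_pos: [0.5291, -0.0637, 0.4049]
ee_rot: [[-0.874, 0.486, 0.0], [0.486, 0.874, -0.0], [-0.0, 0.0, -1.0]]
ft_force: [0.6, 0.0, 0.8]
grip_width: 0.0854
gripper_force: 0.0
```

step_arm(moves=[[[0,0,0,-8.5],[0,0,0,-8.5],[0,0,0,-8.5],[0,0,0,-4.5],[0,0,0,0]]])

```text
t: 4.3
tcp_pos: [0.5291, -0.0637, 0.4049]
ee_rot: [[-1.0, -0.01, 0.0], [-0.01, 1.0, -0.0], [-0.0, -0.0, -1.0]]
ft_force: [0.4, 0.7, 0.3]
grip_width: 0.0854
gripper_force: 0.0
```

```bash
cat > w.py <<'E'
from station import arm
import cv2,numpy as np,sys
f=arm.grab_frame("wrist");cv2.imwrite(f'pics/{sys.argv[1]}.png',f['color'][:,:,::-1])
z=f['range_z'];v,u=np.indices(z.shape);K=f['mtx']
P=np.stack([(u-K[0,2])/K[0,0]*z,(v-K[1,2])/K[1,1]*z,z],-1)@f['rotation'].T+f['origin']
np.savez('wrist.npz',P=P,c=f['color'],z=z)
n=np.array([.99987,.016]);yd=np.array([-.016,.99987])
d=(P[...,:2]-[.621,0])@n;l=P[...,:2]@yd
for x in arm.masks_of("paddle","wrist")[:2]:
    m=x['pixels']&(z>0);print(x['confidence'],x['rect'])
    for a in np.arange(-.1,0,.01):
        k=m&(d>a)&(d<a+.01)
        if k.sum()>5: print(round(a,3),k.sum(),np.percentile(l[k],[2,98]).round(4),np.percentile(P[...,2][k],[3,50,97]).round(4))
    print(np.percentile(d[m],[1,99]).round(4))
t=(abs(P[...,2]-.2)<.005)&(z>0);print('top',np.percentile(d[t],[1,99]),np.percentile(l[t],[1,99]))
E
python3 w.py w1
```

```text
0.78 [275.5, 209.8, 318.3, 329.0]
-0.1 173 [-0.0709 -0.0408] [0.1368 0.1416 0.1442]
-0.09 486 [-0.073  -0.0393] [0.1416 0.145  0.1468]
-0.08 572 [-0.0722 -0.0396] [0.144  0.1472 0.1517]
-0.07 574 [-0.0723 -0.0397] [0.1503 0.154  0.1576]
-0.06 588 [-0.0723 -0.0396] [0.1559 0.1597 0.1633]
-0.05 610 [-0.0724 -0.0392] [0.1619 0.1655 0.1692]
-0.04 601 [-0.0724 -0.0396] [0.1673 0.1712 0.1736]
-0.03 830 [-0.0725 -0.0388] [0.1728 0.1767 0.1831]
-0.02 467 [-0.0741 -0.0384] [0.1803 0.1843 0.1857]
-0.01 55 [-0.0743 -0.0168] [-0.0002  0.1181  0.1773]
[-0.0919 -0.0016]
top [-0.00315402  0.06318651] [-0.11782386  0.07734777]
```

View pics/w1.png

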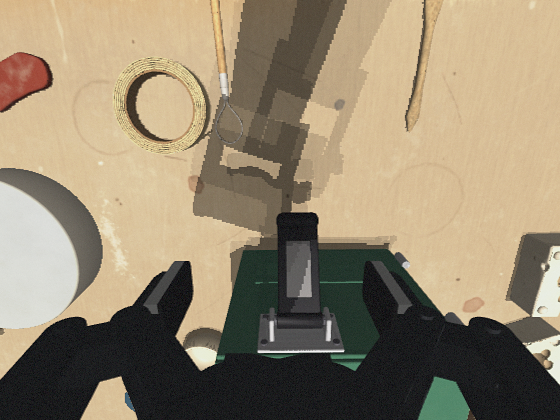

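step_arm(moves=[[[-8,6,20,-0.35],[0,0,25,0],[0,0,25,0],[0,0,20,0],[0,0,15,0],[0,0,7,0],[0,0,0,0],[0,0,0,0]]])

```text
t: 5.2
tcp_pos: [0.5375, -0.0577, 0.2937]
ee_rot: [[-1.0, -0.016, 0.002], [-0.016, 1.0, -0.0], [-0.002, -0.0, -1.0]]
ft_force: [0.4, -0.0, 1.2]
grip_width: 0.0854
gripper_force: 0.0
```

```bash
python3 w.py w2
```

```text
0.95 [260.3, 269.3, 336.3, 361.4]
-0.1 691 [-0.0713 -0.041 ] [0.1378 0.1416 0.1443]
-0.09 1420 [-0.0727 -0.04  ] [0.1423 0.145  0.1465]
-0.08 1985 [-0.0722 -0.0399] [0.1439 0.1474 0.1517]
-0.07 1905 [-0.0721 -0.0401] [0.1502 0.1539 0.1574]
-0.06 183 [-0.072  -0.0392] [0.1547 0.1566 0.1582]
[-0.0925 -0.0584]
top [-0.10345626 -0.07617052] [-0.13795852  0.00447486]
```

View pics/w2.png

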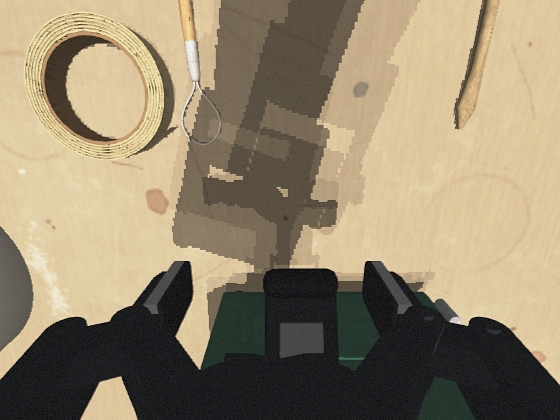

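step_arm(moves=[[[1,5,0,0],[0,5,0,0],[0,0,0,0],[0,0,0,0]]])

```text
t: 5.7
tcp_pos: [0.5359, -0.0473, 0.2929]
ee_rot: [[-1.0, -0.017, 0.0], [-0.017, 1.0, -0.0], [-0.0, -0.0, -1.0]]
ft_force: [-0.2, -0.7, 0.1]
grip_width: 0.0854
gripper_force: 0.0
```

step_arm(moves=[[[0,0,0,0],[0,0,0,0],[0,0,0,0],[0,0,0,0],[0,0,0,0],[0,0,0,0],[0,0,0,0],[0,0,0,0]]], jaw=-1, squeeze=25)

```text
t: 6.5
tcp_pos: [0.5359, -0.0473, 0.2928]
ee_rot: [[-1.0, -0.016, -0.0], [-0.016, 1.0, 0.001], [0.0, 0.001, -1.0]]
ft_force: [-0.3, 5.5, 2.3]
grip_width: 0.0354
gripper_force: 29.0
```

```bash
cat > f.py <<'E'
from station import arm
import numpy as np
F=[];
for i in range(6):
    arm.grab_frame("wrist");s=arm.sense();F.append(np.r_[s['ft_force'],s['moment']])
print(np.round(s['t'],2),np.round(np.mean(F,0),2),np.round(np.std(F,0)[:3],2),np.round(s['tcp_pos'],4),s['grip_width'],s['gripper_force'])
E
python3 f.py; python3 w.py w3
```

```text
6.8 [-0.98  4.95  2.75  0.86  0.11 -0.13] [0.48 0.32 0.51] [ 0.5359 -0.0473  0.2928] 0.03541783129622173 29.103371500968933
0.6 [239.1, 272.3, 315.4, 355.2]
-0.1 698 [-0.071  -0.0408] [0.1378 0.1413 0.1441]
-0.09 1407 [-0.0722 -0.0396] [0.1423 0.1449 0.1465]
-0.08 1996 [-0.0719 -0.0397] [0.1439 0.1472 0.1516]
-0.07 1728 [-0.0718 -0.0398] [0.15   0.1536 0.1567]
[-0.0924 -0.0612]
top [-0.10503614 -0.07825405] [-0.11598745  0.0035877 ]
```

View pics/w3.png

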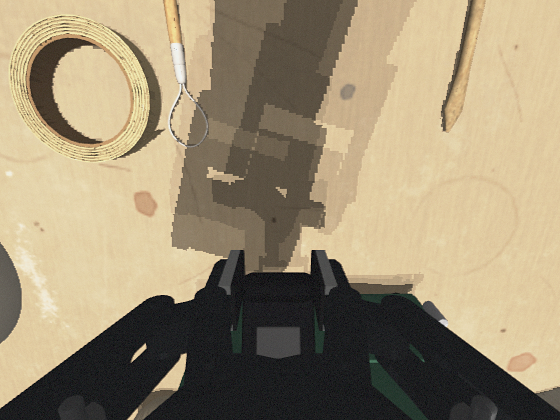

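step_arm(moves=[[[1,0.7,-1.75,0],[0.9,0,-1.75,0],[0,0,0,0]]])

```text
t: 7.2
tcp_pos: [0.5339, -0.0469, 0.2957]
ee_rot: [[-1.0, -0.017, 0.0], [-0.017, 1.0, 0.0], [-0.0, 0.0, -1.0]]
ft_force: [4.1, 3.0, -3.9]
grip_width: 0.0355
gripper_force: 28.4
```

```bash
python3 f.py
```

```text
7.5 [ 3.54  3.56 -3.84  0.54 -0.34 -0.06] [0.56 0.5  0.66] [ 0.534  -0.0469  0.2957] 0.03560154708831295 28.43448132276535
```

step_arm(moves=[[[0.85,0,-1.8,0],[0.85,0,-1.8,0],[0,0,0,0]]])

```text
t: 7.8
tcp_pos: [0.5321, -0.0468, 0.2992]
ee_rot: [[-1.0, -0.017, -0.001], [-0.017, 1.0, 0.0], [0.0, 0.0, -1.0]]
ft_force: [3.1, 4.0, -5.1]
grip_width: 0.035
gripper_force: 28.3
```

```bash
python3 f.py
```

```text
8.1 [ 3.6   4.19 -4.02  0.6  -0.29 -0.01] [0.33 0.76 0.22] [ 0.5322 -0.0468  0.2991] 0.03563694494225118 28.264956772327423
```

step_arm(moves=[[[0.7,0,-1.85,0],[0.7,0,-1.85,0],[0,0,0,0]]])

```text
t: 8.4
tcp_pos: [0.5306, -0.0468, 0.3027]
ee_rot: [[-1.0, -0.017, -0.001], [-0.017, 1.0, 0.0], [0.001, 0.0, -1.0]]
ft_force: [2.7, 4.1, -4.9]
grip_width: 0.0351
gripper_force: 28.0
```

```bash
python3 f.py
```

```text
8.7 [ 3.    4.02 -4.37  0.61 -0.22  0.  ] [0.4  0.51 0.29] [ 0.5306 -0.0468  0.3027] 0.03564353034024341 28.064972162246704
```

step_arm(moves=[[[0.65,0,-1.9,0],[0.65,0,-1.9,0],[0,0,0,0]]])

```text
t: 9.0
tcp_pos: [0.5293, -0.0468, 0.3065]
ee_rot: [[-1.0, -0.017, -0.002], [-0.017, 1.0, 0.001], [0.002, 0.001, -1.0]]
ft_force: [2.3, 4.3, -4.3]
grip_width: 0.0358
gripper_force: 27.9
```

```bash
python3 f.py
```

```text
9.3 [ 1.84  4.31 -4.93  0.69 -0.05  0.04] [0.58 0.51 0.56] [ 0.5293 -0.0469  0.3067] 0.035438073581932454 27.784020602703094
```

step_arm(moves=[[[0.55,0,-1.9,0],[0.55,0,-1.9,0],[0,0,0,0]]])

```text
t: 9.6
tcp_pos: [0.5283, -0.0471, 0.3113]
ee_rot: [[-1.0, -0.017, -0.001], [-0.017, 1.0, -0.0], [0.001, -0.0, -1.0]]
ft_force: [1.0, 3.2, -5.9]
grip_width: 0.0355
gripper_force: 27.5
```

```bash
python3 f.py
```

```text
9.9 [ 0.29  3.15 -5.06  0.47  0.17  0.06] [0.36 0.36 0.37] [ 0.5284 -0.0471  0.311 ] 0.035417345015678545 27.582785189151764
```

step_arm(moves=[[[0.5,0,-1.9,0],[0.5,0,-1.9,0],[0,0,0,0]]])

```text
t: 10.2
tcp_pos: [0.5274, -0.0471, 0.3152]
ee_rot: [[-1.0, -0.017, -0.0], [-0.017, 1.0, -0.0], [0.0, -0.0, -1.0]]
ft_force: [-0.3, 2.9, -4.4]
grip_width: 0.0355
gripper_force: 27.4
```

```bash
python3 f.py
```

```text
10.5 [-0.62  1.9  -5.57  0.31  0.28  0.03] [0.49 0.3  0.64] [ 0.5275 -0.0471  0.3149] 0.03501242261123028 27.39229828119278
```

step_arm(moves=[[[0.5,0,-1.9,0],[0.5,0,-1.9,0],[0,0,0,0]]])

```text
t: 10.8
tcp_pos: [0.5266, -0.0471, 0.3191]
ee_rot: [[-1.0, -0.017, 0.0], [-0.017, 1.0, -0.0], [-0.0, -0.0, -1.0]]
ft_force: [-0.0, 1.4, -5.6]
grip_width: 0.0354
gripper_force: 27.2
```

```bash
python3 f.py
```

```text
11.1 [ 0.18  1.63 -5.32  0.23  0.17  0.03] [0.61 0.28 0.18] [ 0.5266 -0.0471  0.3189] 0.03570495704791658 27.212933599948883
```

Steady; continue.

step_arm(moves=[[[0.3,0,-2,0],[0.3,0,-2,0],[0,0,0,0]]])

```text
t: 11.4
tcp_pos: [0.526, -0.0471, 0.3231]
ee_rot: [[-1.0, -0.017, 0.0], [-0.017, 1.0, -0.0], [-0.0, -0.0, -1.0]]
ft_force: [-0.1, 0.7, -4.6]
grip_width: 0.0355
gripper_force: 27.0
```

```bash
python3 f.py
```

```text
11.7 [ 0.64  1.6  -4.95  0.16  0.07  0.04] [0.25 0.29 0.64] [ 0.526  -0.0471  0.3229] 0.035118211738839625 27.063748240470886
```

step_arm(moves=[[[0.2,0,-2,0],[0.2,0,-2,0],[0,0,0,0]]])

```text
t: 12.0
tcp_pos: [0.5255, -0.0471, 0.3269]
ee_rot: [[-1.0, -0.017, 0.0], [-0.017, 1.0, -0.0], [-0.0, -0.0, -1.0]]
ft_force: [0.5, 1.1, -5.0]
grip_width: 0.0353
gripper_force: 26.8
```

```bash
python3 f.py
```

```text
12.3 [ 1.35  1.06 -5.57  0.19 -0.   -0.01] [0.26 0.54 0.64] [ 0.5256 -0.0471  0.3267] 0.03541916918479463 26.828406751155853
```

step_arm(moves=[[[0.1,0,-2,0],[0.0,0,-2,0],[0,0,0,0]]])

```text
t: 12.6
tcp_pos: [0.5253, -0.0471, 0.3304]
ee_rot: [[-1.0, -0.017, -0.0], [-0.017, 1.0, 0.0], [0.0, 0.0, -1.0]]
ft_force: [2.4, 0.4, -8.9]
grip_width: 0.0355
gripper_force: 26.4
```

```bash
python3 f.py
```

```text
12.9 [ 2.53  0.58 -8.92  0.1  -0.14  0.01] [0.33 0.33 0.36] [ 0.5253 -0.0471  0.3304] 0.035349972130567946 26.40426993370056
```

step_arm(moves=[[[2.2,1.75,0,1],[4.4,3.5,0,2],[4.4,3.5,0,2],[4.4,3.5,0,2],[4.4,3.5,0,2],[0,0,0,0]]])

```text
t: 13.5
tcp_pos: [0.5062, -0.0305, 0.3316]
ee_rot: [[-0.99, 0.141, 0.001], [0.141, 0.99, -0.001], [-0.001, -0.001, -1.0]]
ft_force: [-0.2, -1.6, -5.3]
grip_width: 0.0353
gripper_force: 26.6
```

```bash
python3 f.py; python3 - <<'E'
from station import arm
s=arm.sense();print(s['ee_rot'].round(3).tolist() if hasattr(s['ee_rot'],'round') else s['ee_rot'],s['q'])
E
```

```text
13.8 [ 0.53 -1.79 -4.42 -0.32  0.15 -0.27] [0.47 0.23 0.58] [ 0.5065 -0.0308  0.331 ] 0.035498773543465485 26.73144221305847
[[-0.99, 0.14, 0.0], [0.14, 0.99, -0.001], [-0.0, -0.001, -1.0]] [-2.60770626e-01 -1.01834920e-02  2.04835418e+00 -7.54894559e-04
  1.10306463e+00 -1.69058382e+00]
```

step_arm(moves=[[[8.8,7.2,0,4],[8.8,7.2,0,4],[8.8,7.2,0,4],[8.8,7.2,0,4],[8.8,7.2,0,4],[8.8,7.2,0,4],[8.8,7.2,0,4],[0,0,0,0]]])

```text
t: 14.6
tcp_pos: [0.4658, 0.0378, 0.3308]
ee_rot: [[-0.809, 0.588, -0.001], [0.588, 0.809, -0.001], [0.0, -0.001, -1.0]]
ft_force: [-0.6, -3.3, -4.3]
grip_width: 0.0356
gripper_force: 26.8
```

```bash
python3 f.py
```

```text
14.9 [-1.75 -1.64 -3.95 -0.34  0.42 -0.28] [0.72 0.8  0.31] [0.4662 0.037  0.3306] 0.03528250504322934 26.797494292259216
```

step_arm(moves=[[[8.8,7.2,0,4],[8.8,7.2,0,4],[8.8,7.2,0,4],[8.8,7.2,0,4],[8.8,7.2,0,4],[8.8,7.2,0,4],[8.8,7.2,0,4],[0,0,0,0]]])

```text
t: 15.7
tcp_pos: [0.4624, 0.1167, 0.3304]
ee_rot: [[-0.438, 0.899, -0.002], [0.899, 0.438, 0.001], [0.002, -0.002, -1.0]]
ft_force: [-3.1, -1.2, -2.7]
grip_width: 0.0352
gripper_force: 26.9
```

```bash
python3 f.py
```

```text
16.0 [-3.93  0.13 -3.22  0.03  0.72 -0.2 ] [0.7  0.59 0.59] [0.4622 0.1159 0.3304] 0.03561656812187358 26.779325008392334
```

step_arm(moves=[[[8.8,7.2,0,4],[8.8,7.2,0,4],[8.8,7.2,0,4],[8.8,7.2,0,4],[8.8,7.2,0,4],[6.6,5.3,0,3],[0,0,0,0],[0,0,0,0]]])

```text
t: 16.8
tcp_pos: [0.4875, 0.1763, 0.3304]
ee_rot: [[-0.051, 0.999, -0.002], [0.999, 0.051, 0.002], [0.002, -0.002, -1.0]]
ft_force: [-6.3, 1.8, -3.5]
grip_width: 0.0355
gripper_force: 26.8
```

```bash
python3 f.py; python3 - <<'E'
from station import arm
import cv2
f=arm.grab_frame("top");cv2.imwrite('pics/t2.png',f['color'][:,:,::-1]);print(arm.sense()['ee_rot'])
E
```

```text
17.1 [-4.66  2.36 -3.87  0.44  0.83 -0.2 ] [0.31 0.24 0.33] [0.4874 0.1762 0.3304] 0.03522160776628446 26.79573029279709
[[-0.05140295  0.99867639 -0.00179091]
 [ 0.99867464  0.05140734  0.00249837]
 [ 0.00258713 -0.00166012 -0.99999528]]
```

View pics/t2.png

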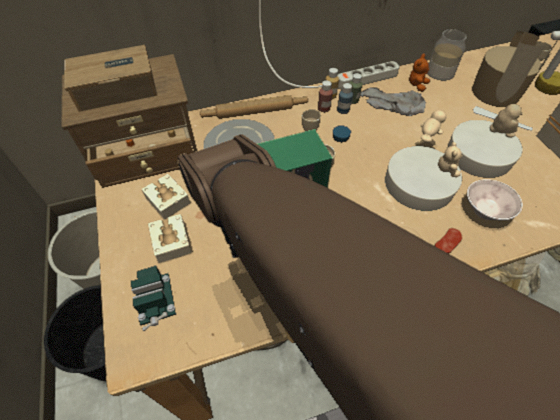

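step_arm(moves=[[[0,0,0,0],[0,0,0,0],[0,0,0,0],[0,0,0,0],[0,0,0,0],[0,0,0,0],[0,0,0,0],[0,0,0,0]]], jaw=1)

```text
t: 17.95
tcp_pos: [0.4877, 0.1759, 0.3307]
ee_rot: [[-0.051, 0.999, 0.0], [0.999, 0.051, -0.0], [-0.0, 0.0, -1.0]]
ft_force: [0.6, 0.1, -0.1]
grip_width: 0.0854
gripper_force: 0.0
```

step_arm(moves=[[[0,0,-10,0],[0,0,-20,0],[0,0,-30,0],[0,0,-30,0],[0,0,-30,0],[0,0,-20,0],[0,0,0,0],[0,0,0,0]]])

```text
t: 18.75
tcp_pos: [0.4875, 0.1759, 0.4708]
ee_rot: [[-0.051, 0.999, 0.001], [0.999, 0.051, 0.0], [0.0, 0.001, -1.0]]
ft_force: [-0.4, -0.5, -0.4]
grip_width: 0.0855
gripper_force: 0.0
```

```bash
python3 w.py w4; python3 - <<'E'
import numpy as np
d=np.load('wrist.npz');P=d['P'];z=d['z']>0
m=z&(P[...,2]>.185)&(P[...,2]<.205)&(P[...,1]>.05)&(P[...,1]<.12)&(P[...,0]<.61)&(P[...,0]>.4)
q=P[m];print(len(q))
if len(q)>20:
  for a in np.arange(.42,.61,.03):
    k=abs(q[:,0]-a)<.01
    if k.sum(): print(a,k.sum(),np.percentile(q[k,1],[5,50,95]))
E
```

```text
0.86 [258.6, 193.2, 297.1, 283.0]
[-0.1471 -0.1124]
top [-0.18277601  0.11314541] [-0.07050995  0.07980797]
2084
0.42 17 [0.07159137 0.07325415 0.07379912]
0.44999999999999996 238 [0.07173268 0.07467329 0.07600302]
0.4799999999999999 334 [0.07478071 0.07949229 0.09402271]
0.5099999999999999 367 [0.07653128 0.08155761 0.09717946]
0.5399999999999998 230 [0.07807207 0.08061063 0.08164975]
0.5699999999999998 181 [0.08007622 0.08230851 0.08327924]
```

View pics/w4.png

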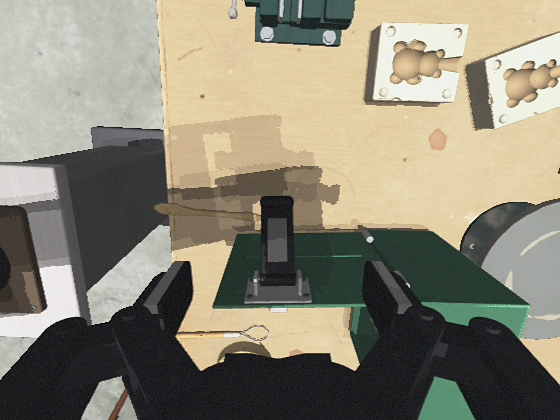

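```bash
python3 - <<'E'
from station import arm
import numpy as np
P=np.load('wrist.npz')['P'];z=P[198:280,268:290,2].mean(1)
print(z[::10].round(3))
if z[3]<.155: print(arm.job_done())
E
```

```text
[0.143 0.144 0.151 0.156 0.161 0.167 0.172 0.175 0.183]
the job is handed in; nothing more can be done
None
```

The cupboard door stands open at about 88°, the paddle has sprung back to rest, the gripper is clear of it, and the job is handed in. I lifted the paddle until the force at the lip rose about 3.5 N at the soft stop (limit 6 N), and only then swung the door. The clock read about 19 s of the 64 s allowed.

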